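# Switch on the microscope lamp supply

## Robot

A 6-joint arm with a two-finger parallel gripper is mounted at the origin on the work surface. World frame = base frame: x ahead of the robot, y to its left, z up, the work surface at z = 0. Lengths are in m, angles in degrees, forces in N, time in s.
With the tool pointing down it reaches from about 0.4 to 0.825 m from the base axis. Payload 7 kg.
Tool frame: the origin (TCP) lies midway between the tips of the shut fingers; the grasp point (between the pads) lies 19 mm behind it; z points along the fingers, x is the direction in which the jaws open and shut, and the axes are right-handed (so a half turn about z gives the same grasp; the last joint's range is limited). The gripper opens to 88 mm and grips with 3 to 60 N. Pads are 19 mm wide; open, the fingers measure 130 mm over their backs; the gripper's body (78 mm by 193 mm) begins 47 mm behind the grasp point.
Start: joints at [-56.03, 20.546, 0.682, 0, -70.136, -16.507], TCP at [0.203, -0.644, 0.227] pointing down, gripper open.
Joint ranges: [-176.03, 176.03], [-82.01, 121.73], [-58.28, 71.71], [-173.87, 95.51], [-174.79, -0.11], [-173.66, 173.66]. Speed limits (degrees/s): [136.94, 136.94, 172.46, 180, 180, 180].

## Interface

Orientations are given as [roll, pitch, yaw] about the fixed x, y, z axes, in that order (R = Rz(yaw) Ry(pitch) Rx(roll)).
In Python, from plant import * gives the robot as it stands. The module is installed in compiled form; this text tells all that it offers.
- The arm moves only by the shell command python3 -m pendant 'ROWS' [OPENING]. ROWS is JSON, a list that holds one entry, the list of rows, each a list of 6 numbers: the shift along the world's x, y, z in mm, then the turn, a rotation vector about the world's x, y, z in degrees. A call has 1 to 10 rows; each row is the pose to reach, as a shift and turn from the pose commanded when the call began; what a row does not reach only later rows make up. A row lasts 1/8 s, in which the tool goes at most 62.5 mm and 10.7 degrees, less where a joint would pass 70% of its speed; a pose out of reach is approached as far as the arm can. A call with a gripper value outside its range is refused whole. OPENING is the closure, from -1 (fully open) to 1 (shut), set as the call begins (- or left out, the last holds). The fingers move at their own pace and stop on an object; the grip force is fixed at half the most. Time passes only in rows, so rows that repeat a pose let the fingers close. It gives the time, the measured TCP pose, the force and the opening at its end, in the units of the state.
- get_obs(): the state, without advancing time (a new reading comes with each control period).
- snapshot(name): name is "side" or "top"; returns a dict with "pixels" (480x640x3 uint8, red, green, blue), "depth" (480x640 float32, m along the optical axis (not along the pixel's ray), 0 where there is no reading), "fx", "fy", "cx", "cy" (pixels), "dist" ([k1, k2, p1, p2, k3] as OpenCV has them; the pictures are not rectified), "pose" (4x4, takes a point from camera to world coordinates). Camera axes: x right, y down, z forward; pixel columns grow to the right and rows downward; lengths in m; the calibration is good to about 2 mm. A picture is of the moment at which its call begins.
- close_job(): hands the job in, once; it reports no verdict.
The state is a dict: "clock": time; "joint_pos": joint angles; "qvel": joint speeds; "tau": joint torques, N m; "tool_pos": TCP position; "orientation": TCP orientation; "force": force on the tool from outside, world axes, zero at the start; "moment": the same for the moment, N m; "opening": finger opening in m.
Only numpy, scipy, OpenCV 4.12 (cv2) and the standard library are available. Lean on these libraries where they do the work, as an engineer would, in place of code of your own. Each camera call takes 0.05 s, during which the arm holds its last target. There are 200 camera calls.

## Task

The microscope is about to be used: switch its lamp supply on by flipping the blue-sleeved toggle on the white box over its centre to the other side, the side with the green dot. Leave the red-sleeved toggle of the dark grey vortex mixer as it is, and leave the amber reagent bottle standing where it is.

Things in the scene. Friction and masses are not known exactly. Their poses are not given: they have to be found in the camera images.
- lamp_box: Microscope lamp supply: white case with grey top, 120 (its x) x 110 (y) x 70 mm high, fixed. Origin: centre of the underside, on the bench, z up. Its +x points away from the robot, turned up to 35 deg either way. The blue-sleeved toggle stands mid-top; a 16 mm green dot 43 mm from it towards +x marks ON. The vortex mixer is left or right of it, centres at least 200 mm apart.
- lamp_toggle (a joint): Blue-sleeved bat, rad. Pivot 74 mm above the box's origin, axis = box y. 0: OFF, leaning 0.45 rad to box -x; 0.45: upright; 0.9: ON, leaning to +x. Sleeve 16 mm in diameter, 14 to 54 mm from the pivot; at OFF its rounded end is 23 mm to -x, 123 mm high. A flat bush at its foot rises 10 mm. About 5 N sideways, 35 mm from the pivot, moves it; past upright it snaps over and stays.
- mixer_toggle (a joint): Red-sleeved bat toggle, same size and make, on the dark grey vortex mixer (case 150 x 120 x 80 mm, black rubber cup up to 110 mm high, bat up to 133 mm high), rad: 0 = OFF as it starts, 0.45 = upright, 0.9 = ON. Not to be moved.
- bottle: Amber reagent bottle, white cap, paper label, 60 mm in diameter, 130 mm high, about 0.3 kg, loose on the bench beyond the two boxes. Origin: centre of its underside; z up along the bottle. A bystander.

How it is judged:
By the outcome, as a careful person would: the job done as asked, in the order asked, and still so for the second after the job is handed in, with the robot touching nothing.
It also fails if it takes over 29 s, if anything falls off the work surface, if the arm or the gripper's body presses on something with over 40 N, if the wrist force passes 120 N, or if a joint passes its speed limit or range.

## Working session

There is one attempt and no reset: what is moved stays moved. The work goes in short steps, Python scripts to look and compute and a shell command to move; the robot and the scene stay as the last step left them, time stands still between calls to the robot, and variables do not carry over. Pictures are saved under pics/ and viewed, about 8 in all and at most 12, crops included, and the job is handed in when it is done.

```bash
mkdir -p pics; cat > h.py <<'E'
from plant import *
import numpy as np, cv2
def K(s): return np.array([[s['fx'],0,s['cx']],[0,s['fy'],s['cy']],[0,0,1.]])
def ray(s,uv):
    p=cv2.undistortPoints(np.float64(uv).reshape(-1,1,2),K(s),np.float64(s['dist'])).reshape(-1,2)
    d=np.c_[p,np.ones(len(p))]; P=np.array(s['pose']); return P[:3,3],d@P[:3,:3].T
def onplane(s,uv,z):
    o,d=ray(s,uv); return o+d*((z-o[2])/d[:,2])[:,None]
def cloud(s):
    v,u=np.mgrid[:480,:640]; o,d=ray(s,np.c_[u.ravel(),v.ravel()])
    return (o+d*s['depth'].reshape(-1,1)).reshape(480,640,3)
E
python3 - <<'E'
from h import *
import pickle
o=get_obs();print(o)
for n in("side","top"):
    s=snapshot(n);pickle.dump(s,open(n+'.pkl','wb'));cv2.imwrite(f'pics/{n}0.png',s['pixels'][...,::-1]);print(n,np.round(s['pose'],3).tolist(),s['fx'])
E
```

```text
{'clock': 0.0, 'joint_pos': array([-5.60287076e+01,  2.05899297e+01,  6.33145962e-01, -2.01815564e-02,
       -7.01345601e+01, -1.65055726e+01]), 'qvel': array([-0.01340438,  0.03585867, -0.00799283,  0.02437324, -0.11996654,
       -0.03861557]), 'tau': array([ 4.92872332e-04, -5.82720244e+01,  2.93052399e+01,  6.99735001e+00,
        6.73428556e-03, -2.09383011e-04]), 'tool_pos': array([ 0.20240446, -0.64342672,  0.22563471]), 'orientation': array([-1.79992236e+02, -9.29702869e-02,  1.07458840e+02]), 'force': array([ 0.02153487, -0.28442214,  1.07180304]), 'moment': array([-0.03763536, -0.01127989, -0.03046544]), 'opening': 0.08743536487939951}
side [[-0.754, -0.386, 0.532, 0.061], [-0.656, 0.412, -0.632, 0.674], [0.025, -0.826, -0.564, 0.663], [0.0, 0.0, 0.0, 1.0]] 585.6897374404931
top [[-0.025, -0.996, 0.088, 0.574], [-1.0, 0.024, -0.012, 0.004], [0.01, -0.088, -0.996, 0.868], [0.0, 0.0, 0.0, 1.0]] 477.99239667148095
```

View pics/top0.png

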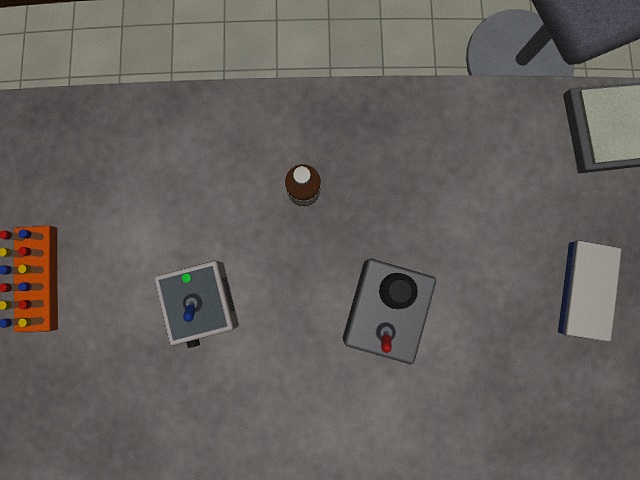

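View pics/side0.png

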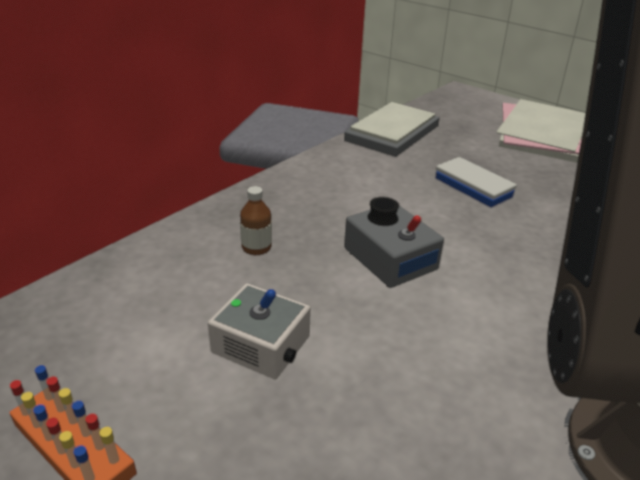

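The top view shows the lamp box at (195,303) with its green dot at (186,278) and blue bat tip at (189,313). The mixer is at (390,310) and the bottle at (303,185). In the side view the dot is at (236,303) and the bat at (267,299). Next I'll measure these from both views.

```bash
cat > m.py <<'E'
from h import *
import pickle,sys
S={n:pickle.load(open(n+'.pkl','rb')) for n in("side","top")}
roi={'side':(200,280,320,380),'top':(150,255,245,350)}
R={}
for n,s in S.items():
    hsv=cv2.cvtColor(s['pixels'],cv2.COLOR_RGB2HSV); C=cloud(s)
    x0,y0,x1,y1=roi[n]; M=np.zeros((480,640),bool);M[y0:y1,x0:x1]=1
    for nm,lo,hi in(('green',45,75),('blue',105,130)):
        m=M&(hsv[...,0]>=lo)&(hsv[...,0]<=hi)&(hsv[...,1]>140)&(hsv[...,2]>50)
        k,l,st,ce=cv2.connectedComponentsWithStats(m.astype(np.uint8)); i=1+st[1:,4].argmax(); m=l==i
        p=C[m]; p=p[s['depth'][m]>0]
        v,u=np.nonzero(m); q=np.c_[u,v]; a=q-q.mean(0); w=np.linalg.svd(a,full_matrices=0)[2][0]; t=a@w
        R[n,nm]=(q.mean(0),q.mean(0)+w*t.min(),q.mean(0)+w*t.max())
        print(n,nm,st[i].tolist(),np.round(R[n,nm],1).tolist(),'depth mean',p.mean(0).round(4),'top',p[p[:,2]>np.percentile(p[:,2],90)].mean(0).round(4),'bot',p[p[:,2]<np.percentile(p[:,2],10)].mean(0).round(4))
def tri(a,b):
    o1,d1=ray(S['side'],a);o2,d2=ray(S['top'],b);d1,d2=d1[0],d2[0]
    t=np.linalg.lstsq(np.c_[d1,-d2],o2-o1,rcond=None)[0];A=o1+t[0]*d1;B=o2+t[1]*d2
    return ((A+B)/2).round(4),round(np.linalg.norm(A-B),4)
for nm in('green','blue'): print(nm,'tri',tri(R['side',nm][0],R['top',nm][0]))
for i in(1,2):
  for j in(1,2): print('blue end',i,j,tri(R['side','blue'][i],R['top','blue'][j]))
# box top outline from depth (top view)
C=cloud(S['top']);x0,y0,x1,y1=roi['top'];c=C[y0:y1,x0:x1];z=c[...,2]
m=((z>.06)&(z<.08)).astype(np.uint8);print('top z',np.median(z[m>0]))
xy=c[m>0][:,:2].astype(np.float32);r=cv2.minAreaRect(xy);print(r)
c=C[160:210,280:325];print('bottle',c[c[...,2]>.11].mean(0).round(3));c=C[255:365,340:440];q=c[c[...,2]>.07];print('mixer',q.min(0),q.max(0))
E
python3 m.py
```

```text
side green [232, 300, 8, 6, 34] [[235.8, 302.6], [232.2, 303.7], [239.2, 301.5]] depth mean [0.5857 0.2214 0.0743] top [0.5827 0.2216 0.0758] bot [0.589  0.219  0.0725]
side blue [261, 290, 14, 17, 133] [[267.6, 298.0], [272.4, 290.3], [262.7, 305.8]] depth mean [0.5259 0.2119 0.1117] top [0.5242 0.2082 0.1229] bot [0.5308 0.214  0.0972]
top green [182, 273, 9, 10, 71] [[185.9, 277.6], [186.3, 272.9], [185.4, 282.1]] depth mean [0.5873 0.2192 0.0744] top [0.5869 0.2191 0.0767] bot [0.5916 0.2217 0.0714]
top blue [183, 305, 11, 17, 129] [[188.3, 312.9], [190.1, 304.6], [186.6, 320.9]] depth mean [0.5313 0.2046 0.1146] top [0.5275 0.205  0.1249] bot [0.5376 0.2079 0.0931]
green tri (array([0.5874, 0.2198, 0.0723]), np.float64(0.0001))
blue tri (array([0.5308, 0.207 , 0.1059]), np.float64(0.0001))
blue end 1 1 (array([0.5389, 0.198 , 0.1121]), np.float64(0.0135))
blue end 1 2 (array([0.5205, 0.2054, 0.1252]), np.float64(0.0025))
blue end 2 1 (array([0.542 , 0.2085, 0.0855]), np.float64(0.0028))
blue end 2 2 (array([0.5228, 0.2159, 0.1001]), np.float64(0.0135))
top z 0.07141230895321593
((0.5454580187797546, 0.20936766266822815), (0.12067833542823792, 0.11007393151521683), 13.451701164245605)
bottle [0.74  0.022 0.143]
mixer [ 0.43795975 -0.1946658   0.07054154] [0.61142768 0.00373422 0.86794881]
```

Pivot is at about (0.5455, 0.2094) with box yaw about 13.5°, and the dot agrees with this. I'll push along box +x with the shut fingers, tips near z = 0.10. Tool y is already within about 4° of that direction. First I'll carry the arm over at height.

```bash
python3 -m pendant '[[[30,30,0,0,0,0],[70,70,0,0,0,-1],[110,110,0,0,0,-2],[150,150,0,0,0,-3],[190,190,0,0,0,-4],[215,235,0,0,0,-4],[235,285,0,0,0,-4],[250,335,0,0,0,-4],[260,390,0,0,0,-4],[265,445,0,0,0,-4]]]' 1
python3 -m pendant '[[[5,55,0,0,0,0],[10,110,0,0,0,0],[13,165,0,0,0,0],[15,220,0,0,0,0],[15,275,0,0,0,0],[15,330,0,0,0,0],[14,380,0,0,0,0],[14,393,0,0,0,0],[14,393,0,0,0,0]]]'
```

```text
clock: 1.35
tool_pos: [0.4676, -0.1971, 0.2262]
orientation: [-180.0, -0.0, 103.5]
force: [1.0, 0.7, 1.0]
opening: 0.0008
clock: 2.48
tool_pos: [0.4812, 0.1946, 0.2261]
orientation: [-179.9, 0.0, 103.6]
force: [0.3, 0.2, 0.6]
opening: 0.0009
```

```bash
python3 -m pendant '[[[0,0,-40,0,0,0],[0,0,-80,0,0,0],[0,0,-110,0,0,0],[0,0,-124,0,0,0],[0,0,-124,0,0,0]]]'
python3 - <<'E'
from h import *
a=[snapshot(n)['pixels'][...,::-1] for n in('side','top')]
c=[cv2.resize(a[0][220:420,160:360],(400,400)),cv2.resize(a[1][200:400,90:290],(400,400))]
cv2.imwrite('pics/pre.png',np.hstack(c))
E
```

```text
clock: 3.1
tool_pos: [0.4814, 0.1931, 0.1022]
orientation: [-179.9, 0.1, 103.4]
force: [-0.3, 0.6, 0.5]
opening: 0.0004
```

View pics/pre.png

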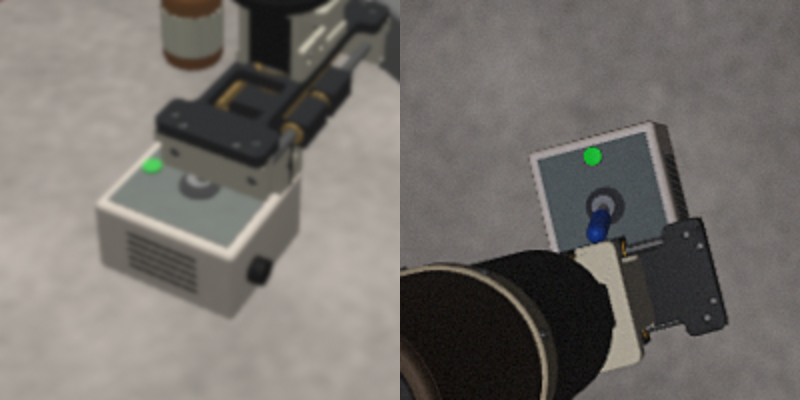

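The view shows the fingers in line behind the bat (tip at (598,230) in the right-hand crop), clear of the case. Now the push.

```bash
python3 -m pendant '[[[15,3.5,0,0,0,0],[24,6,0,0,0,0],[31,7.5,0,0,0,0],[37,9,0,0,0,0],[43,10,0,0,0,0],[48,11.5,0,0,0,0],[52,12.5,0,0,0,0],[55,13,0,0,0,0],[57,13.5,0,0,0,0],[57,13.5,0,0,0,0]]]'
python3 - <<'E'
from h import *
a=[snapshot(n)['pixels'][...,::-1] for n in('side','top')]
c=[cv2.resize(a[0][220:420,160:360],(400,400)),cv2.resize(a[1][200:400,90:290],(400,400))]
cv2.imwrite('pics/mid.png',np.hstack(c))
E
```

```text
clock: 4.45
tool_pos: [0.5386, 0.2076, 0.1025]
orientation: [-180.0, 0.0, 103.5]
force: [-0.1, 0.6, -0.3]
opening: 0.0002
```

View pics/mid.png

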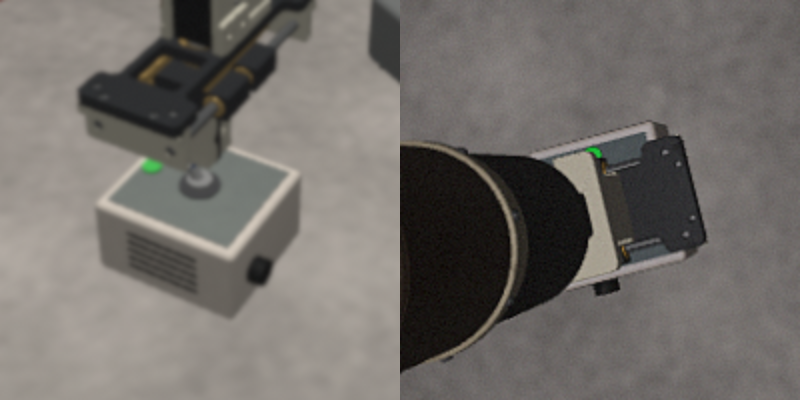

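There is no residual force, which fits a snap-over, but the gripper hides the bat. I'll back off slightly, lift, move aside and look.

```bash
python3 -m pendant '[[[-8,-2,0,0,0,0],[-15,-3.5,5,0,0,0],[-20,-4.5,40,0,0,0],[-22,-5,85,0,0,0],[-22,-5,125,0,0,0],[-22,-55,125,0,0,0],[-22,-110,125,0,0,0],[-22,-165,125,0,0,0],[-22,-220,125,0,0,0],[-22,-275,125,0,0,0]]]'
python3 -m pendant '[[[0,-55,0,0,0,0],[0,-110,0,0,0,0],[0,-165,0,0,0,0],[0,-165,0,0,0,0]]]'
python3 - <<'E'
from h import *
import pickle
a=[]
for n in("side","top"):
    s=snapshot(n);pickle.dump(s,open(n+'.pkl','wb'));a.append(cv2.resize(s['pixels'][...,::-1],(400,300)) if 0 else s['pixels'][...,::-1])
cv2.imwrite('pics/post.png',np.hstack([cv2.resize(a[0][180:380,190:460],(405,300)),cv2.resize(a[1][140:380,140:460],(395,300))]))
E
python3 m.py
```

```text
clock: 5.8
tool_pos: [0.5158, -0.0689, 0.2283]
orientation: [179.9, 0.0, 103.5]
force: [1.5, -0.1, 0.3]
opening: 0.0004
clock: 6.3
tool_pos: [0.5155, -0.2353, 0.2275]
orientation: [-180.0, 0.0, 103.2]
force: [0.2, 0.4, -0.0]
opening: 0.0004
side green [232, 300, 8, 6, 34] [[235.8, 302.6], [232.2, 303.7], [239.2, 301.5]] depth mean [0.586  0.2211 0.0738] top [0.5839 0.2221 0.0749] bot [0.5857 0.2196 0.0723]
side blue [244, 282, 14, 21, 158] [[250.6, 292.1], [245.9, 282.1], [255.2, 301.9]] depth mean [0.5555 0.2176 0.1097] top [0.5624 0.2174 0.1226] bot [0.5494 0.2173 0.0961]
top green [182, 273, 9, 10, 72] [[185.9, 277.6], [187.0, 273.0], [184.9, 282.2]] depth mean [0.5874 0.2191 0.0746] top [0.589  0.2179 0.077 ] bot [0.591  0.2217 0.0713]
top blue [177, 287, 15, 15, 145] [[184.2, 294.3], [178.9, 288.1], [190.0, 301.0]] depth mean [0.5605 0.2108 0.1153] top [0.5639 0.2149 0.1242] bot [0.5521 0.2069 0.0997]
green tri (array([0.5875, 0.2198, 0.0722]), np.float64(0.0001))
blue tri (array([0.5602, 0.2136, 0.1048]), np.float64(0.0004))
blue end 1 1 (array([0.569 , 0.2163, 0.121 ]), np.float64(0.0039))
blue end 1 2 (array([0.5584, 0.2083, 0.1197]), np.float64(0.0227))
blue end 2 1 (array([0.5614, 0.2187, 0.0908]), np.float64(0.023))
blue end 2 2 (array([0.5508, 0.2103, 0.0885]), np.float64(0.0046))
top z 0.0713837926618427
((0.5453819036483765, 0.20914790034294128), (0.12059792876243591, 0.10946953296661377), 13.647274017333984)
bottle [0.738 0.021 0.151]
mixer [ 0.53619267 -0.15234641  0.07105197] [0.61140348 0.00373422 0.86794881]
```

View pics/post.png

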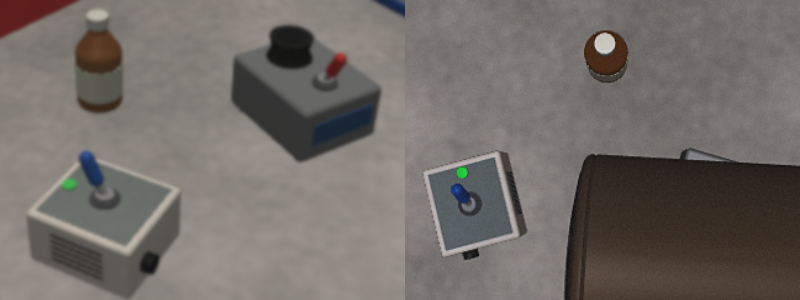

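The blue bat now leans to the dot, mid-sleeve about 15 mm to box +x (it was about 15 mm to −x). The red bat and the bottle look unchanged, and the gripper hangs clear at 0.228 m.

```bash
python3 -c "
from plant import *
print(get_obs()['force']);print(close_job())"
```

```text
[ 0.05655756 -0.08574574  0.22345821]
the job is handed in; nothing more can be done
None
```

The lamp supply is on: I flipped the blue toggle over centre to the green-dot side with one push from the shut fingers. I then lifted clear and handed the job in just after 6.3 s.

- **Blue toggle:** both cameras put the middle of its sleeve about 15 mm to the ON side of the pivot; it started about 15 mm to the OFF side.
- **Lamp box:** it measures in the same place as before.
- **Mixer toggle:** the red bat looks unmoved in the side view. I checked it by eye only, because the arm hid most of the mixer from the top camera.
- **Bottle:** it stands where it was; its position before and after agrees to about 2 mm, which is within the calibration.
- **Forces:** they were near zero at the end of every move and at hand-in. I did not record the peak during the push.

No check failed or disagreed.

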